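# Put the big sample away and close the specimen drawer

### The arm

A 6-joint arm with a two-finger parallel gripper is mounted at the origin on a cart in front of the work surface, level with it; the furniture and walls round the work are solid. World frame = base frame: x ahead of the robot, y to its left, z up, the work surface at z = 0. Lengths are in m, angles in degrees, forces in N, time in s.
With the tool pointing down it reaches from about 0.375 to 0.9 m from the base axis. Payload 3.1 kg.
Tool frame: the origin (TCP) lies on the centre line of the jaws, within the pads' length; the fingertips stand 25 mm ahead of it and the grasp point (between the pads) lies 6 mm ahead of it; y points along the fingers, x is the direction in which the jaws open and shut, and the axes are right-handed (so a half turn about y gives the same grasp; the last joint's range is limited). The gripper opens to 87 mm and grips with 3 to 60 N. Pads are 19 mm wide; open, the fingers measure 117 mm over their backs; the gripper's body (75 mm by 190 mm) begins 51 mm behind the grasp point.
Start: joints at [-76.977, 30.224, 82.088, -0, 67.689, -10.227], TCP at [0.247, -0.574, 0.248] pointing down, gripper open.
Joint ranges: [-176.69, 176.69], [-43.24, 126.21], [12.49, 139.97], [-82, 262], [0, 151.66], [-163.58, 163.58]. Speed limits (degrees/s): [159.86, 159.86, 180, 180, 180, 180].

### API

Orientations are given as a 3x3 rotation matrix whose columns are the frame's x, y, z axes.
In Python, from rig import * gives the robot as it stands.
- The arm moves only by the tool play_rows, never from a script. Its argument "commands" is a list of rows, each a list of 2 entries, a list of its own where there are three numbers: the shift along the world's x, y, z in m, then the turn, a rotation vector about the world's x, y, z in rad. A call has 1 to 10 rows; each row is the pose to reach, as a shift and turn from the pose commanded when the call began; what a row does not reach only later rows make up. A row lasts 1/8 s, in which the tool goes at most 62.5 mm and 10.7 degrees, less where a joint would pass 70% of its speed; a pose out of reach is approached as far as the arm can. A call with a gripper value outside its range is refused whole. "gripper" is the finger opening in m, from 0 to 0.087, set as the call begins (left out, the last holds). The fingers move at their own pace and stop on an object; the grip force is fixed at half the most. Time passes only in rows, so rows that repeat a pose let the fingers close. It gives the time, the measured TCP pose, the force and the opening at its end, in the units of the state.
- read_state(): the state, without advancing time (a new reading comes with each control period).
- capture(name): name is "scene" or "top" or "wrist"; returns a dict with "frame" (420x560x3 uint8, red, green, blue), "depth" (420x560 float32, m along the optical axis (not along the pixel's ray), 0 where there is no reading), "mtx" (3x3 intrinsics, pixels), "cam_to_world" (4x4, takes a point from camera to world coordinates); the wrist camera has in their place "hand_eye" (4x4, takes a point from camera to tool coordinates, whose origin is the TCP and whose axes are the tool frame's). Camera axes: x right, y down, z forward; pixel columns grow to the right and rows downward; lengths in m; the calibration is good to about 2 mm. A picture is of the moment at which its call begins: read the wrist's pose just before it.
- hand_in(): hands the job in, once; it reports no verdict.
The state is a dict: "time_s": time; "joint_positions": joint angles; "qvel": joint speeds; "tau": joint torques, N m; "position": TCP position; "tcp_rot": TCP orientation; "force": force on the tool from outside, world axes, zero at the start; "moment": the same for the moment, N m; "opening": opening from 0.0 (shut) to 1.0 (fully open).
Only numpy, scipy, OpenCV 4.12 (cv2) and the standard library are available. Lean on these libraries where they do the work, as an engineer would, in place of code of your own. Each camera call takes 0.05 s, during which the arm holds its last target. There are 200 camera calls.

### The job

The largest of the three sample pucks lying loose on the bench has been left out: set it down flat, polished face up as it is now, in the empty front compartment of the open bottom drawer of the specimen cabinet. Then push the drawer fully home, past its spring catch, without slamming it, and leave the other pucks and the jars where they are.

Things in the scene. Friction and masses are not known exactly. Their poses are not given: they have to be found in the camera images.
- cabinet: Fixed grey metal cabinet, 160 mm deep (x), 140 wide (y), 200 high, a slide box on top. Origin: centre of its underside; +x points inward, the front plane is at x = -80 mm. Three white drawer fronts, one above the other; only the bottom one moves. The upper fronts rise flush over it, so an upright gripper's body meets them before the drawer is home: lean the tool back about 30 to 45 degrees.
- drawer (a joint): Slide of the bottom drawer: 0 = fully home, grows as it comes out along the cabinet's -x, at most 0.13 m. Starts 0.088 to 0.11 m open. About 2 N of friction; some 10 mm before home it meets a sprung ball catch that takes about 10 N to pass; from 4 mm on the catch draws it home and holds it.
- drawer_face (a point): Centre of the outer face of the bottom drawer's front; moves with the drawer; axes as the cabinet's (x = pushing direction). The front is 130 mm wide (y) and 50 high, from 13.5 to 63.5 mm over the bench; a finger lip 60 mm wide, 4 thick stands out 6 mm from it at 59 mm over the bench.
- drawer_cell (a point): Centre of the floor (17 mm over the bench) of the bottom drawer's empty front compartment, 41 mm behind the drawer's face; moves with it; axes as the cabinet's. Compartment 70 mm long (x), 118 wide (y); over its floor the side walls rise 29 mm, the front 47, the divider behind 18. Two other pucks are fixed behind the divider.
- puck_big: The largest sample puck: beige round disc, 38 mm in diameter, 18 mm high, with a small polished metal square on its upper face; loose on the bench. Origin: centre of its underside, z up.
- puck_mid: Beige sample puck, 30 mm in diameter, 16 mm high, loose on the bench; stays. Origin: centre of its underside.
- puck_small: Beige sample puck, 25 mm in diameter, 18 mm high, loose on the bench; stays. Origin: centre of its underside.
- jar_amber: Amber jar with red lid, 68 mm in diameter, 95 high, loose; stays. Origin: centre of its underside.
- jar_white: White jar with white lid, 52 mm in diameter, 70 high, loose; stays. Origin: centre of its underside.
Not all that is in view belongs to the job. Leave any black look-alike of the puck_big alone.

How it is judged:
By the outcome, as a careful person would: the job done as asked, in the order asked, and still so for the second after the job is handed in, with the robot touching nothing.
It also fails if it takes over 58 s, if anything falls off the work surface, if the arm or the gripper's body presses on something with over 40 N, if the wrist force passes 120 N, or if a joint passes its speed limit or range.

## Working session

There is one attempt and no reset: what is moved stays moved. The work goes in short steps, Python scripts to look and compute and a tool call to move; the robot and the scene stay as the last step left them, time stands still between calls to the robot, and variables do not carry over. Pictures are saved under pics/ and viewed, about 8 in all and at most 12, crops included, and the job is handed in when it is done.

Besides the shell and the picture viewer there is one more tool, called after ">>>" by a JSON object that holds its "op" and its "data". play_rows: Moves the arm, as the interface text tells. Its arguments: {"type":"object","properties":{"commands":{"type":"array"},"gripper":{"type":"number"}},"required":["commands"]}

```bash
mkdir -p pics; ls; cat > h.py <<'E'
from rig import *
import numpy as np, cv2, pickle
def grab(n,tag):
    s=read_state(); c=capture(n); cv2.imwrite(f'pics/{tag}.png',c['frame'][:,:,::-1])
    if n=='wrist':
        T=np.eye(4);T[:3,:3]=np.array(s['tcp_rot']);T[:3,3]=s['position']; c['cam_to_world']=T@c['hand_eye']
    pickle.dump(c,open(f'{tag}.pkl','wb')); return c
def pts(c):
    K=c['mtx'];d=c['depth'];v,u=np.mgrid[:420,:560]
    P=np.stack([(u-K[0,2])/K[0,0]*d,(v-K[1,2])/K[1,1]*d,d,np.ones_like(d)],-1)
    W=(P@np.array(c['cam_to_world']).T)[...,:3]; W[d==0]=np.nan; return W
def ray(c,u,v,z):
    K=c['mtx'];T=np.array(c['cam_to_world']);r=T[:3,:3]@np.array([(u-K[0,2])/K[0,0],(v-K[1,2])/K[1,1],1]);o=T[:3,3]
    return o+r*(z-o[2])/r[2]
E
python3 - <<'E'
from h import *
a=grab('scene','s0');b=grab('top','t0')
print(read_state())
for c in(a,b): print(c['mtx'],c['cam_to_world'])
E
```

```text
pics
{'time_s': 0.1, 'joint_positions': array([-7.69781129e+01,  3.02732601e+01,  8.21486831e+01,  6.90100291e-04,
        6.76874391e+01, -1.02252685e+01]), 'qvel': array([-0.08025902, -0.15032063, -0.21409162,  0.00584948, -0.01401644,
        0.05974804]), 'tau': array([-5.34354622e-04, -4.40985096e+01, -1.77151269e+01,  6.33686897e-02,
        5.33667288e-02, -4.82269627e-05]), 'position': array([ 0.24659998, -0.5736439 ,  0.2466755 ]), 'tcp_rot': array([[ 3.94693640e-01, -4.19303983e-04,  9.18812688e-01],
       [-9.18810866e-01,  1.86249708e-03,  3.94693707e-01],
       [-1.87678259e-03, -9.99998178e-01,  3.49854694e-04]]), 'force': array([ 0.38007137,  0.32595509, -0.77447008]), 'moment': array([ 0.02362985,  0.02239843, -0.02691235]), 'opening': 0.9989263846084716}
[[405.87943857   0.         278.53225526]
 [  0.         405.87943857 208.70186695]
 [  0.           0.           1.        ]] [[ 0.46496503 -0.68668411  0.55881343  0.12451648]
 [-0.88530797 -0.35627471  0.29882793 -0.29597774]
 [-0.0061093  -0.63366652 -0.7735822   0.7195721 ]
 [ 0.          0.          0.          1.        ]]
[[393.00468444   0.         281.46956027]
 [  0.         393.00468444 207.65298268]
 [  0.           0.           1.        ]] [[ 0.33693333 -0.86077285  0.38150495  0.28282579]
 [-0.94151509 -0.31019344  0.13164107 -0.13296264]
 [ 0.00502728 -0.40354693 -0.91494514  0.83572425]
 [ 0.          0.          0.          1.        ]]
```

View pics/s0.png

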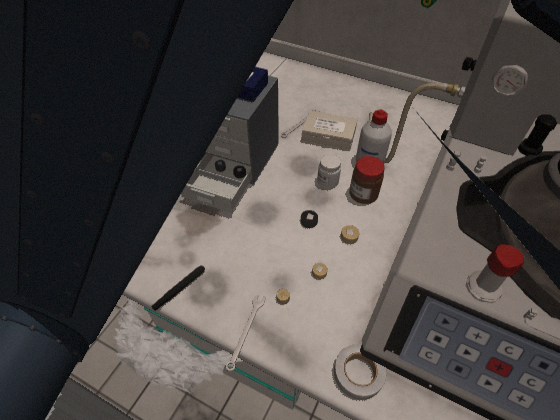

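View pics/t0.png

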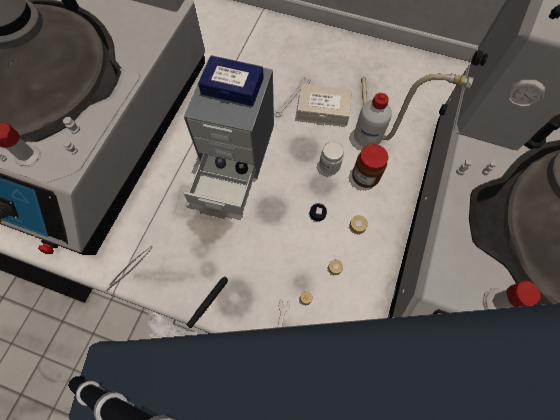

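The top view shows the beige pucks at (359,224), which looks largest, (336,267) and (306,298). The black look-alike is at (318,212), the jars at (331,158) and (370,165), and the open drawer's compartment at about (220,190). Next I measure these and make one close crop.

```bash
python3 - <<'E'
from h import *
for tag,seeds in(('t0',[(359,224),(336,267),(306,298),(318,212)]),('s0',[(350,234),(320,270),(283,296),(309,219)])):
    c=pickle.load(open(tag+'.pkl','rb'));W=pts(c);f=c['frame']
    hsv=cv2.cvtColor(f,cv2.COLOR_RGB2HSV)
    for (u,v) in seeds:
        win=np.zeros((420,560),bool);win[v-16:v+17,u-16:u+17]=1
        m=win&(W[...,2]>0.010)&(W[...,2]<.03)
        P=W[m]; top=P[P[:,2]>np.percentile(P[:,2],90)-0.003]
        vv,uu=np.where(m&(W[...,2]>np.percentile(P[:,2],90)-0.003))
        (cx,cy),(d1,d2),_=cv2.fitEllipse(cv2.convexHull(np.stack([uu,vv],1).astype(np.int32)))
        h=np.median(top[:,2]);q=ray(c,cx,cy,h)
        print(tag,(u,v),'ctr',q.round(4),'ext',np.ptp(top[:,:2],axis=0).round(4),'n',len(top), 'h',h.round(4))
a=cv2.imread('pics/t0.png')[190:310,280:400];b=cv2.imread('pics/t0.png')[50:220,170:290]
A=cv2.resize(a,(480,480),interpolation=2);B=cv2.resize(b,(320,480),interpolation=2)
cv2.imwrite('pics/crop0.png',np.hstack([A,cv2.resize(b,None,fx=480/170,fy=480/170)[:480,:320]]))
c=pickle.load(open('t0.pkl','rb'));W=pts(c)
for n,p in dict(frontL=(188,207),frontR=(247,217),lip=(216,215),floor=(218,192),floor2=(210,195),cabTL=(188,103),cabTR=(262,128),upL=(192,138),upR=(255,165)).items(): print(n,W[p[1],p[0]].round(4))
# planes: normals of cabinet/drawer front via depth in top view region
E
```

```text
t0 (359, 224) ctr [ 0.6469 -0.1908  0.019 ] ext [0.0375 0.0362] n 172 h 0.019
t0 (336, 267) ctr [ 0.5347 -0.1701  0.017 ] ext [0.029  0.0281] n 131 h 0.017
t0 (306, 298) ctr [ 0.4508 -0.1312  0.019 ] ext [0.0239 0.0233] n 95 h 0.019
t0 (318, 212) ctr [ 0.6447 -0.0956  0.0188] ext [0.0378 0.0364] n 180 h 0.0188
s0 (350, 234) ctr [ 0.6447 -0.1897  0.0181] ext [0.0374 0.0368] n 186 h 0.0181
s0 (320, 270) ctr [ 0.533  -0.1691  0.0163] ext [0.0299 0.0287] n 134 h 0.0163
s0 (283, 296) ctr [ 0.4485 -0.1298  0.0178] ext [0.0259 0.0241] n 118 h 0.0178
s0 (309, 219) ctr [ 0.6432 -0.0948  0.018 ] ext [0.035  0.0378] n 163 h 0.018
frontL [5.591e-01 1.919e-01 4.000e-04]
frontR [5.823e-01 5.390e-02 2.000e-04]
lip [ 0.5637  0.1237 -0.0027]
floor [0.6116 0.1363 0.0173]
floor2 [0.5988 0.1511 0.0158]
cabTL [0.8305 0.3194 0.0009]
cabTR [0.7454 0.0739 0.1208]
upL [0.6676 0.2044 0.1251]
upR [0.681  0.0684 0.0684]
```

View pics/crop0.png

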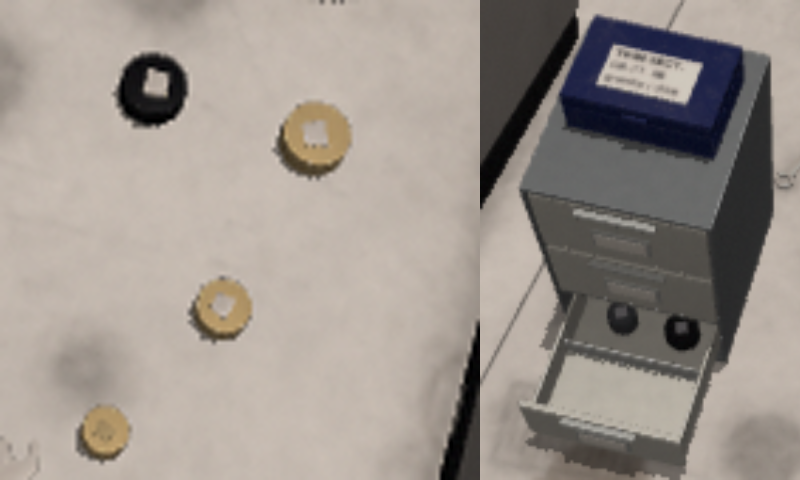

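The crop confirms the choice: the beige disc with the bright square at crop (315,135), frame (359,224), 37 mm across and 18 mm high. Now the cabinet axes and the drawer.

```bash
python3 - <<'E'
from h import *
for tag in('t0','s0'):
    c=pickle.load(open(tag+'.pkl','rb'));W=pts(c)
    box=(W[...,0]>.5)&(W[...,0]<.9)&(W[...,1]>0)&(W[...,1]<.28)
    # cabinet upper front faces
    N=np.cross(np.gradient(W,2,axis=1),np.gradient(W,2,axis=0));N/=np.linalg.norm(N,axis=-1,keepdims=True)
    m=box&(W[...,2]>.08)&(W[...,2]<.19)&(np.abs(N[...,2])<.2)&(np.abs(N[...,0])>.85)
    P=W[m];
    for _ in range(4):
        A=np.c_[P[:,1],np.ones(len(P))];k=np.linalg.lstsq(A,P[:,0],rcond=None)[0];r=P[:,0]-A@k;P=P[abs(r)<max(2*np.std(r),.001)]
    print(tag,'upper front x=%.4f*y+%.4f'%tuple(k),len(P),'yaw',np.degrees(np.arctan(-k[0])), 'y',P[:,1].min(),P[:,1].max())
    yaw=np.arctan(-k[0]);R=np.array([[np.cos(yaw),np.sin(yaw)],[-np.sin(yaw),np.cos(yaw)]]) # world->cab
    Q=W.copy();Q[...,:2]=W[...,:2]@R.T
    f0=(np.array([k[1],0])@R.T)[0]
    print(' front plane u=',f0.round(4))
    top=box&(abs(Q[...,2]-.2)<.005);print(' cab top v',np.percentile(Q[top][:,1],[1,99]).round(4),'u',np.percentile(Q[top][:,0],[1,99]).round(4), np.median(Q[top][:,2]))
    rim=box&(Q[...,2]>.05)&(Q[...,2]<.07)&(Q[...,0]<f0-.06)
    q=Q[rim];print(' drawer front top: u',np.percentile(q[:,0],[1,10,50,90,99]).round(4),'v',np.percentile(q[:,1],[1,99]).round(4),len(q))
    rect=cv2.minAreaRect((W[rim][:,:2]*1000).astype(np.float32));print(rect)
    ob=W[rim&(Q[...,2]>.0585)][:,:2]; d=np.polyfit(ob[:,1],ob[:,0],1);print(' line x=%.4f y+%.4f'%tuple(d),'yaw',np.degrees(np.arctan(-d[0])))
    fl=box&(abs(Q[...,2]-.017)<.004)&(Q[...,0]>f0-.1)&(Q[...,0]<f0-.015)
    q=Q[fl];print(' floor u',np.percentile(q[:,0],[1,99]).round(4),'v',np.percentile(q[:,1],[2,98]).round(4),'z',np.median(q[:,2]).round(4),len(q))
    jm=(W[...,2]>.06)&(W[...,0]>.6)&(W[...,0]<.95)&(W[...,1]<0)&(W[...,1]>-.3); 
    n,l,st,ce=cv2.connectedComponentsWithStats(jm.astype(np.uint8))
    for i in range(1,n):
        if st[i,4]>80: print('  tall',ce[i].round(),W[l==i].min(0).round(3),W[l==i].max(0).round(3))
E
```

```text
t0 upper front x=-0.0965*y+0.6872 817 yaw 5.514676393027149 y 0.06823253332375767 0.20438231155583553
 front plane u= 0.684
 cab top v [0.0019 0.1406] u [0.6835 0.8394] 0.2007147544353033
 drawer front top: u [0.5742 0.576  0.5808 0.585  0.5867] v [0.0075 0.1344] 309
((573.646240234375, 127.16972351074219), (24.224594116210938, 128.16871643066406), 13.583450317382812)
 line x=-0.0967 y+0.5837 yaw 5.524280736252865
 floor u [0.6054 0.6685] v [0.0192 0.1296] z 0.0179 1033
  tall [477.  63.] [ 0.817 -0.3    0.061] [ 0.949 -0.195  0.448]
  tall [435. 172.] [ 0.6  -0.3   0.06] [ 0.95  -0.288  0.207]
  tall [375. 115.] [ 0.853 -0.186  0.06 ] [ 0.912 -0.115  0.158]
  tall [333. 151.] [ 0.754 -0.108  0.06 ] [ 0.799 -0.061  0.075]
  tall [372. 160.] [ 0.745 -0.209  0.06 ] [ 0.809 -0.141  0.099]
s0 upper front x=-0.1116*y+0.6871 439 yaw 6.369916841532474 y 0.06900301792018276 0.17396077127037957
 front plane u= 0.6829
 cab top v [-0.0088  0.0433] u [0.6818 0.8392] 0.19993560188579773
 drawer front top: u [0.5732 0.575  0.5798 0.5837 0.5855] v [0.0002 0.1109] 271
((569.0758666992188, 120.7275390625), (13.69635009765625, 114.01094818115234), 5.424759864807129)
 line x=-0.1135 y+0.5836 yaw 6.4741321740135716
 floor u [0.603  0.6588] v [0.0021 0.1231] z 0.0172 597
  tall [439.  93.] [ 0.798 -0.3    0.061] [ 0.949 -0.194  0.442]
  tall [376. 133.] [ 0.851 -0.185  0.06 ] [ 0.903 -0.114  0.157]
  tall [427. 182.] [ 0.601 -0.3    0.114] [ 0.789 -0.294  0.199]
  tall [330. 162.] [ 0.751 -0.107  0.06 ] [ 0.799 -0.06   0.072]
  tall [369. 171.] [ 0.743 -0.208  0.06 ] [ 0.807 -0.141  0.098]
```

```bash
python3 - <<'E'
from h import *
W=np.concatenate([pts(pickle.load(open(t+'.pkl','rb'))).reshape(-1,3) for t in('t0','s0')])
W=W[~np.isnan(W[:,0])]
print('max z map rows x, cols y -.65...+.0')
ys=np.arange(-.65,.30,.05)
print('      ',ys.round(2))
for x in np.arange(.15,.95,.05):
    print('%.2f'%x,[ (lambda p:int(1000*p.max()) if len(p) else -9)(W[(abs(W[:,0]-x-.025)<.025)&(abs(W[:,1]-y-.025)<.025)][:,2]) for y in ys])
for x in np.arange(.5,.8,.04):
    p=W[(abs(W[:,0]-x)<.02)&(W[:,1]<-.2)&(W[:,1]>-.45)&(W[:,2]>.05)&(W[:,2]<.3)]
    print(x.round(2),'instr edge y max',p[:,1].max().round(4) if len(p) else None)
E
```

```text
max z map rows x, cols y -.65...+.0
       [-0.65 -0.6  -0.55 -0.5  -0.45 -0.4  -0.35 -0.3  -0.25 -0.2  -0.15 -0.1
 -0.05  0.    0.05  0.1   0.15  0.2   0.25]
0.15 [-9, -9, -9, -9, -9, -9, -9, -9, -9, -9, 594, 589, 507, 448, 382, -9, -9, -9, -895]
0.20 [-9, -9, -9, -9, -9, -9, 679, 678, 666, 663, 657, 645, 591, 507, 424, 319, -123, -893, -892]
0.25 [-9, -9, -9, -9, -9, -9, -9, -9, 652, 775, 743, 663, 572, 488, 403, -99, -101, -137, -889]
0.30 [-9, -9, -9, -9, -9, 3, 26, 26, 3, 776, 741, 6, 3, 5, 19, 4, 5, 4, 11]
0.35 [-9, -9, 90, 90, 87, 89, 86, 27, 3, 4, 8, 8, 5, 18, 20, 5, 5, 9, 11]
0.40 [-9, 148, 185, 184, 183, 183, 179, 160, 3, 4, 21, 8, 5, 18, 18, 5, 4, 9, 4]
0.45 [-9, -9, 207, 222, 290, 212, 205, 200, 4, 6, 21, 5, 5, 5, 5, 6, 5, 4, 4]
0.50 [-9, -9, 216, 216, 289, 212, 205, 200, 4, 19, 5, 5, 5, 4, 5, 4, 5, 5, 5]
0.55 [-9, -9, 217, 217, 217, 211, 206, 200, 4, 5, 4, 5, 4, 4, 67, 67, 66, 5, 4]
0.60 [-9, -9, 215, 217, 216, 210, 205, 199, 22, 24, 21, 21, 5, 4, 50, 39, 50, 5, 5]
0.65 [-9, -9, 214, 217, 216, 209, 205, 199, 20, 22, 21, 21, 5, 4, 203, 204, 204, 203, 5]
0.70 [-9, -9, -9, 238, 216, 235, 240, 197, 4, 97, 4, 53, 5, 5, 237, 237, 237, 203, 4]
0.75 [-9, -9, -9, 245, 215, 371, 370, 197, 97, 98, 98, 74, 5, 4, 236, 237, 237, 235, 5]
0.80 [-9, -9, -9, 278, 401, 435, 472, 442, 5, 98, 5, 3, 4, 4, 236, 237, 236, 234, -9]
0.85 [-9, -9, 189, 208, 274, -9, 461, 448, 255, 216, 157, 43, 43, 43, 9, 4, -9, -9, -9]
0.90 [-9, -9, -9, 256, 232, -9, 416, 421, 4, 149, 151, 45, 45, 44, 40, 4, -9, -9, -9]
0.5 instr edge y max -0.2921
0.54 instr edge y max -0.2944
0.58 instr edge y max -0.2949
0.62 instr edge y max -0.2953
0.66 instr edge y max -0.2956
0.7 instr edge y max -0.2939
0.74 instr edge y max -0.2001
0.78 instr edge y max -0.2
```

>>> {"op": "play_rows", "data": {"commands": [[[0.01, 0.03, 0.03], [0, 0, 0]], [[0.03, 0.07, 0.06], [0, 0, 0.08]], [[0.06, 0.11, 0.06], [0, 0, 0.16]], [[0.09, 0.16, 0.06], [0, 0, 0.24]], [[0.12, 0.21, 0.05], [0, 0, 0.32]], [[0.15, 0.26, 0.05], [0, 0, 0.4]], [[0.18, 0.31, 0.05], [0, 0, 0.46]], [[0.22, 0.35, 0.03], [0, 0, 0.518]], [[0.26, 0.375, 0.0], [0, 0, 0.518]], [[0.28, 0.38, -0.02], [0, 0, 0.518]]], "gripper": 0.06}}

```text
time_s: 1.35
position: [0.5278, -0.1917, 0.226]
tcp_rot: [[0.8, -0.001, 0.6], [-0.6, 0.001, 0.8], [-0.002, -1.0, 0.0]]
force: [-0.6, -0.1, 0.1]
opening: 0.693
```

```bash
python3 - <<'E'
from h import *
s=read_state();print(s['position'],s['tcp_rot'],s['opening'],s['force'])
c=grab('wrist','w0');print(c['mtx'],c['hand_eye'])
E
```

```text
[ 0.52780321 -0.19167324  0.22603257] [[ 7.99855041e-01 -1.23150138e-03  6.00191967e-01]
 [-6.00190814e-01  1.19625399e-03  7.99855959e-01]
 [-1.70300575e-03 -9.99998526e-01  2.17693965e-04]] 0.6932270618048048 [-0.56589936 -0.12577217  0.07480254]
[[371.54150153   0.         285.73714406]
 [  0.         371.54150153 203.50876914]
 [  0.           0.           1.        ]] [[ 9.99999464e-01 -8.27997554e-04  6.21023022e-04 -1.00842628e-04]
 [-8.09706438e-04 -2.52104975e-01  9.67699554e-01 -1.35812325e-01]
 [-6.44689870e-04 -9.67699538e-01 -2.52105510e-01  6.98853426e-02]
 [ 0.00000000e+00  0.00000000e+00  0.00000000e+00  1.00000000e+00]]
```

View pics/w0.png

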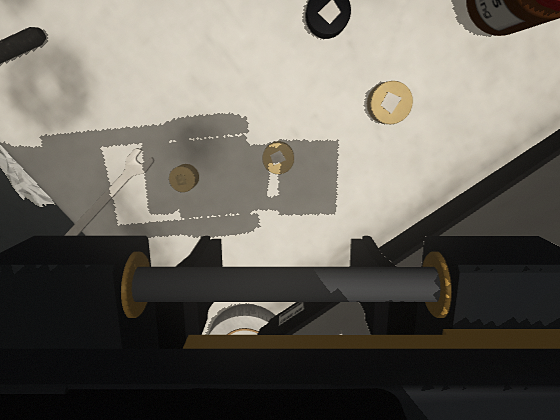

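```bash
python3 - <<'E'
from h import *
s=read_state();print(s['joint_positions'].round(1))
c=pickle.load(open('w0.pkl','rb'));W=pts(c)
m=np.zeros((420,560),bool);m[70:135,355:425]=1
m&=(W[...,2]>.010)
h=np.median(W[m][:,2]);vv,uu=np.where(m&(W[...,2]>h-.003))
e=cv2.fitEllipse(cv2.convexHull(np.stack([uu,vv],1).astype(np.int32)));print(e,h,ray(c,*e[0],h),np.ptp(W[m],axis=0))
g=m*0
b=W[150:230,345:400].reshape(-1,3);print('bench z',np.nanmedian(W[30:70,200:280,2]))
E
```

```text
[-31.3  27.2  92.5   0.1  60.5   5.5]
((390.7386474609375, 102.10283660888672), (41.447322845458984, 44.649574279785156), 38.68609619140625) 0.01667382681117552 [ 0.64726099 -0.18895788  0.01667383] [0.03778453 0.03773051 0.0091486 ]
bench z -0.0013940529567718352
```

Three views agree on the puck's centre at (0.6465, -0.190), 18 mm high. The gripper body lies along the jaw axis and the camera is on the tool's +z side. So I grasp now, with clearance to both the jar and the instrument, and flip before the drawer.

>>> {"op": "play_rows", "data": {"commands": [[[0.04, 0.0, -0.01], [0, 0, 0]], [[0.09, 0.001, -0.05], [0, 0, 0]], [[0.119, 0.002, -0.1], [0, 0, 0]], [[0.119, 0.002, -0.14], [0, 0, 0]], [[0.119, 0.002, -0.165], [0, 0, 0]], [[0.119, 0.002, -0.18], [0, 0, 0]], [[0.119, 0.002, -0.19], [0, 0, 0]], [[0.119, 0.002, -0.197], [0, 0, 0]], [[0.119, 0.002, -0.197], [0, 0, 0]]]}}

```text
time_s: 2.52
position: [0.6458, -0.1924, 0.0309]
tcp_rot: [[0.798, 0.0, 0.603], [-0.603, -0.0, 0.798], [0.0, -1.0, 0.0]]
force: [-0.6, 0.7, 0.4]
opening: 0.689
```

>>> {"op": "play_rows", "data": {"commands": [[[0, 0, 0], [0, 0, 0]], [[0, 0, 0], [0, 0, 0]], [[0, 0, 0], [0, 0, 0]], [[0, 0, 0], [0, 0, 0]], [[0, 0, 0], [0, 0, 0]]], "gripper": 0.02}}

```text
time_s: 3.15
position: [0.6459, -0.1923, 0.031]
tcp_rot: [[0.798, 0.0, 0.603], [-0.603, -0.0, 0.798], [0.0, -1.0, 0.0]]
force: [-0.0, 0.5, 2.5]
opening: 0.418
```

>>> {"op": "play_rows", "data": {"commands": [[[0, 0, 0.015], [0, 0, 0]], [[0, 0, 0.05], [0, 0, 0]], [[-0.01, 0, 0.1], [0, 0, 0]], [[-0.04, 0.01, 0.14], [0, 0, 0.1]], [[-0.08, 0.03, 0.17], [0, 0, 0.26]], [[-0.11, 0.06, 0.17], [0, 0, 0.43]], [[-0.12, 0.1, 0.17], [0, 0, 0.6]], [[-0.125, 0.14, 0.17], [0, 0, 0.78]], [[-0.125, 0.18, 0.17], [0, 0, 0.96]], [[-0.125, 0.21, 0.17], [0, 0, 1.14]]]}}

```text
time_s: 4.4
position: [0.5205, 0.0193, 0.2014]
tcp_rot: [[0.878, 0.001, -0.479], [0.479, -0.0, 0.878], [0.001, -1.0, -0.0]]
force: [0.5, -0.6, 0.1]
opening: 0.417
```

>>> {"op": "play_rows", "data": {"commands": [[[0, 0.02, 0], [0, 0, 0.17]], [[0, 0.04, 0], [0, 0, 0.34]], [[0, 0.06, 0], [0, 0, 0.51]], [[0, 0.075, 0], [0, 0, 0.68]], [[0.0, 0.09, 0], [0, 0, 0.85]], [[0.0, 0.1, 0], [0, 0, 1.02]], [[0.0, 0.108, 0], [0, 0, 1.176]], [[0.0, 0.11, 0], [0, 0, 1.176]], [[0, 0.11, 0], [0, 0, 1.176]]]}}

```text
time_s: 5.52
position: [0.5208, 0.1278, 0.2009]
tcp_rot: [[-0.096, 0.001, -0.995], [0.995, -0.0, -0.096], [-0.0, -1.0, -0.001]]
force: [0.6, -0.3, -0.3]
opening: 0.419
```

```bash
python3 - <<'E'
from h import *
s=read_state();print(s['position'],s['tcp_rot'].round(3),s['opening'],s['joint_positions'].round(1))
t=grab('top','t1');w=grab('wrist','w1')
cv2.imwrite('pics/both1.png',np.hstack([cv2.resize(t['frame'][40:240,150:410],(400,308)),cv2.resize(w['frame'],(400,308))])[:,:,::-1])
E
```

```text
[0.52075746 0.12776115 0.20094145] [[-0.096  0.001 -0.995]
 [ 0.995 -0.    -0.096]
 [-0.    -1.    -0.001]] 0.4188492522186722 [  1.8  27.   97.6  -0.   55.3 -93.7]
```

View pics/both1.png

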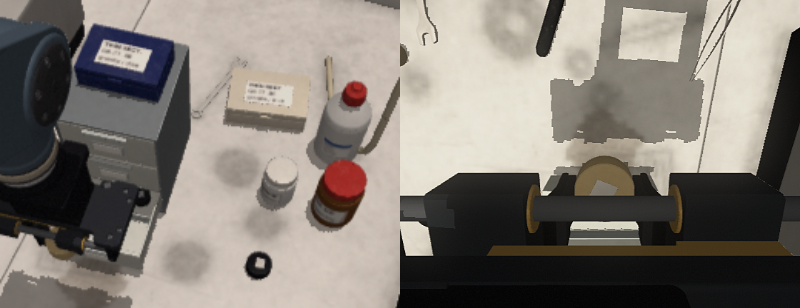

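The puck is held flat (wrist view, panel pixel (603,180)) and the drawer is free below it. Going over the compartment and down.

>>> {"op": "play_rows", "data": {"commands": [[[0.04, 0.0, 0], [0, 0, 0]], [[0.08, 0.002, 0], [0, 0, 0]], [[0.092, 0.002, -0.02], [0, 0, 0]], [[0.092, 0.002, -0.06], [0, 0, 0]], [[0.092, 0.002, -0.09], [0, 0, 0]], [[0.092, 0.002, -0.12], [0, 0, 0]], [[0.092, 0.002, -0.14], [0, 0, 0]], [[0.092, 0.002, -0.147], [0, 0, 0]], [[0.092, 0.002, -0.15], [0, 0, 0]], [[0.092, 0.002, -0.15], [0, 0, 0]]]}}

```text
time_s: 6.88
position: [0.6134, 0.1298, 0.0513]
tcp_rot: [[-0.098, 0.002, -0.995], [0.995, 0.0, -0.098], [-0.0, -1.0, -0.002]]
force: [-0.3, 0.1, -0.7]
opening: 0.42
```

>>> {"op": "play_rows", "data": {"commands": [[[0, 0, -0.001], [0, 0, 0]], [[0, 0, -0.002], [0, 0, 0]], [[0, 0, -0.0025], [0, 0, 0]], [[0, 0, -0.0025], [0, 0, 0]]]}}

```text
time_s: 7.38
position: [0.6127, 0.1298, 0.0481]
tcp_rot: [[-0.098, -0.0, -0.995], [0.995, -0.0, -0.098], [-0.0, -1.0, 0.0]]
force: [0.1, 0.1, 1.1]
opening: 0.414
```

```bash
python3 - <<'E'
from h import *
s=read_state();print(s['position'],s['force'])
c=grab('scene','s1');cv2.imwrite('pics/sc1.png',cv2.resize(c['frame'][130:260,150:320],(680,520))[:,:,::-1])
E
```

```text
[0.61271395 0.12979407 0.04807172] [0.09884744 0.05531338 1.05437734]
```

View pics/sc1.png

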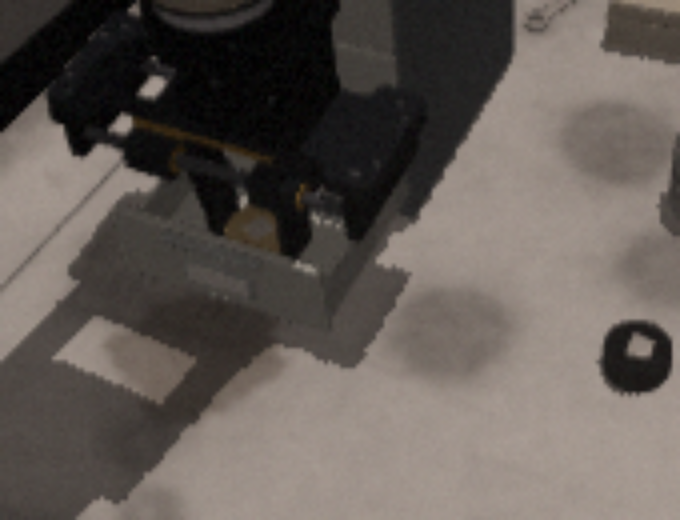

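The puck sits inside the compartment between the fingers, crop pixel (252,228). I feel for the floor before releasing.

>>> {"op": "play_rows", "data": {"commands": [[[0, 0, -0.001], [0, 0, 0]], [[0, 0, -0.001], [0, 0, 0]]]}}

```text
time_s: 7.68
position: [0.613, 0.1298, 0.0479]
tcp_rot: [[-0.098, 0.001, -0.995], [0.995, 0.0, -0.098], [-0.0, -1.0, -0.001]]
force: [-1.5, 0.1, 5.1]
opening: 0.419
```

>>> {"op": "play_rows", "data": {"commands": [[[0, 0, 0], [0, 0, 0]], [[0, 0, 0], [0, 0, 0]], [[0, 0, 0], [0, 0, 0]], [[0, 0, 0.02], [0, 0, 0]], [[0, 0, 0.06], [0, 0, 0]], [[0, 0, 0.11], [0, 0, 0]], [[-0.03, 0, 0.15], [0, 0, 0]], [[-0.08, 0, 0.17], [0, 0, 0]], [[-0.13, 0, 0.17], [0, 0, 0]], [[-0.16, 0, 0.17], [0, 0, 0]]], "gripper": 0.056}}

```text
time_s: 8.93
position: [0.4501, 0.1299, 0.2186]
tcp_rot: [[-0.098, 0.001, -0.995], [0.995, 0.0, -0.098], [-0.0, -1.0, -0.001]]
force: [0.6, -0.3, 0.6]
opening: 0.647
```

```bash
python3 - <<'E'
from h import *
s=read_state();print(s['position'],s['force'],s['opening'])
c=grab('scene','s2');t=grab('top','t2')
cv2.imwrite('pics/b2.png',np.hstack([cv2.resize(c['frame'][130:230,160:290],(400,308)),cv2.resize(t['frame'][130:230,160:290],(400,308))])[:,:,::-1])
for tag,c in(('s',c),('t',t)):
    W=pts(c);yaw=np.radians(5.7);R=np.array([[np.cos(yaw),np.sin(yaw)],[-np.sin(yaw),np.cos(yaw)]])
    Q=W.copy();Q[...,:2]=W[...,:2]@R.T
    m=(Q[...,2]>.03)&(Q[...,2]<.038)&(abs(Q[...,0]-.622)<.03)&(abs(Q[...,1]-.07)<.045)
    q=Q[m]
    if len(q): print(tag,'puck top',np.median(q,axis=0),np.ptp(q,axis=0),len(q), np.polyfit(q[:,0],q[:,2],1)[0])
    r=(Q[...,2]>.055)&(Q[...,2]<.068)&(Q[...,0]<.6)&(Q[...,0]>.55)&(Q[...,1]<.14)&(Q[...,1]>0)
    if r.any(): print(' front',np.percentile(Q[r][:,0],[1,50,99]).round(4),np.percentile(Q[r][:,1],[1,99]).round(4))
E
```

```text
[0.45008779 0.12988801 0.21861891] [ 0.56153211 -0.31736282  0.62336483] 0.6470206083521768
s puck top [0.62031031 0.06841453 0.03488824] [0.03181183 0.03861366 0.00692712] 151 -0.02786753375360709
 front [0.5723 0.5797 0.5855] [0.0069 0.1317]
t puck top [0.62118949 0.06508838 0.03550546] [0.03736388 0.03659018 0.00712153] 180 -0.0015645424230060529
 front [0.5749 0.5817 0.5866] [0.0047 0.1012]
```

View pics/b2.png

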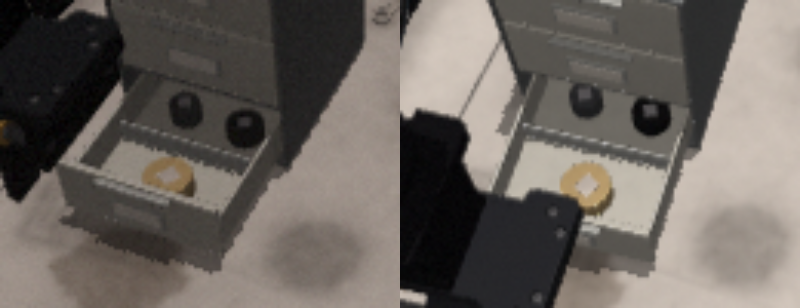

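The puck lies flat in the compartment, polished square up, top at z≈0.035 and tilt near zero. It is at panel pixels (170,175) and (587,187). I close the fingers, lean back 41° and come down in front of the drawer face.

>>> {"op": "play_rows", "data": {"commands": [[[0, 0, 0], [0.0176, -0.179, 0]], [[0, -0.005, -0.02], [0.035, -0.358, 0]], [[0.0, -0.01, -0.06], [0.053, -0.537, 0]], [[0.01, -0.014, -0.1], [0.07, -0.716, 0]], [[0.02, -0.014, -0.14], [0.07, -0.716, 0]], [[0.03, -0.013, -0.165], [0.07, -0.716, 0]], [[0.045, -0.012, -0.17], [0.07, -0.716, 0]], [[0.06, -0.01, -0.17], [0.07, -0.716, 0]], [[0.07, -0.009, -0.17], [0.07, -0.716, 0]], [[0.07, -0.009, -0.17], [0.07, -0.716, 0]]], "gripper": 0.0}}

```text
time_s: 10.28
position: [0.5773, 0.152, 0.1766]
tcp_rot: [[-0.09, 0.584, -0.807], [0.996, 0.042, -0.081], [-0.013, -0.811, -0.585]]
force: [-0.6, 0.6, 0.2]
opening: 0.004
```

```bash
python3 - <<'E'
from h import *
s=read_state();print(s['position'],s['tcp_rot'].round(3),s['force'],s['opening'],s['joint_positions'].round(1))
c=grab('scene','s3')
cv2.imwrite('pics/b3.png',cv2.resize(c['frame'][120:240,130:300],(680,480))[:,:,::-1])
E
```

```text
[0.57734005 0.15197029 0.17662513] [[-0.09   0.584 -0.807]
 [ 0.996  0.042 -0.081]
 [-0.013 -0.811 -0.585]] [-0.58481216  0.59030483  0.23087155] 0.0037259973612517564 [ 4.000e+00  2.900e+01  1.151e+02  7.210e+01  1.000e-01 -1.636e+02]
```

View pics/b3.png

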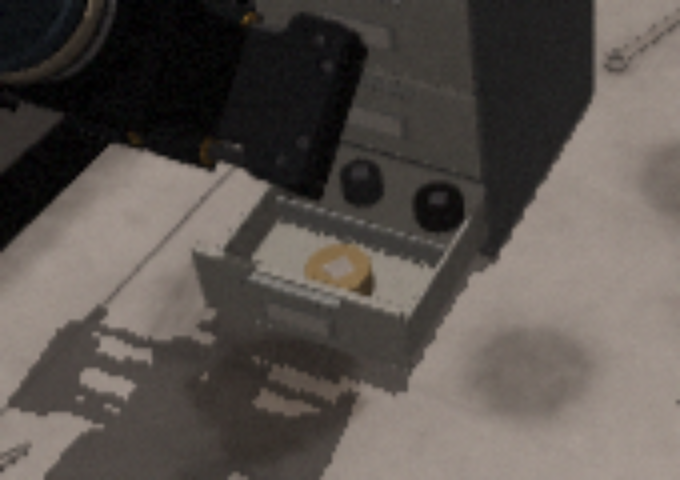

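The arm stopped short: joint 5 reached its 0° limit on the way. The drawer and puck are untouched. I work out the reachable lean from the kinematics.

```bash
python3 - <<'E'
import rig; print([n for n in dir(rig) if n[0]!='_'])
from h import *
from scipy.optimize import least_squares
# states: j2,j3,r(TCP x,y),z,  plane model with lean 
s=read_state();R=s['tcp_rot'];
S=[(30.2733,82.1487,67.687,.24660,-.57364,.24668),(27.2,92.5,60.5,.52780,-.19167,.22603),(27.0,97.6,55.3,.52076,.12776,.20094)]
q=s['joint_positions'];S.append((q[1],q[2],q[4],*s['position']))
S=np.array(S);print(q.round(2))
def fk(p,j2,j3,j5):
    d,r0,h,a2,e,a3,L=p;a=np.radians(j2);b=np.radians(j2+j3);c=np.radians(j2+j3+j5)
    r=r0+a2*np.sin(a)+a3*np.sin(b)+e*np.cos(b)+L*np.sin(c); z=h+a2*np.cos(a)+a3*np.cos(b)-e*np.sin(b)+L*np.cos(c)
    return r,z
def res(p):
    r,z=fk(p,S[:,0],S[:,1],S[:,2]);rr=np.sqrt(S[:,3]**2+S[:,4]**2-p[0]**2)
    return np.r_[(r-rr),(z-S[:,5]),1e-3*(p-p0)]
p0=np.array([.11,0,.15,.4,0,.4,.25])
f=least_squares(res,p0);p=f.x;print(p.round(4),abs(f.fun[:8]).max())
for th in(25,30,33,36,40,45):
    for u in(.535,.60,.665):
        x,y=u*.995-.069*.098,u*.098+.069*.995;rr=np.sqrt(x*x+y*y-p[0]**2)
        g=least_squares(lambda w:np.array(fk(p,w[0],w[1],180-th-w[0]-w[1]))-[rr,.05],[40,100])
        print(th,u,g.x.round(1),'j5',(180-th-g.x.sum()).round(1),g.cost<1e-8)
E
```

```text
['PlanningError', 'capture', 'hand_in', 'read_state']
[ 3.9800e+00  2.9120e+01  1.1504e+02  7.2170e+01  6.0000e-02 -1.6355e+02]
[ 0.3164 -0.184   0.2027  0.7512  0.1357  0.4286  0.3155] 0.000905584455834052
25 0.535 [ 39.1 121.6] j5 -5.7 True
25 0.6 [ 40.  111.9] j5 3.1 True
25 0.665 [ 41.7 102.6] j5 10.6 True
30 0.535 [ 40.7 125.2] j5 -15.9 True
30 0.6 [ 40.9 115.3] j5 -6.3 True
30 0.665 [ 42.2 106. ] j5 1.8 True
33 0.535 [ 42.  127.3] j5 -22.3 True
33 0.6 [ 41.7 117.3] j5 -12.0 True
33 0.665 [ 42.7 108. ] j5 -3.7 True
36 0.535 [ 43.5 129.4] j5 -29.0 True
36 0.6 [ 42.7 119.3] j5 -18.0 True
36 0.665 [ 43.3 109.9] j5 -9.2 True
40 0.535 [ 46.  132.2] j5 -38.3 True
40 0.6 [ 44.3 121.8] j5 -26.2 True
40 0.665 [ 44.4 112.4] j5 -16.8 True
45 0.535 [ 49.9 135.7] j5 -50.6 True
45 0.6 [ 46.8 124.9] j5 -36.7 True
45 0.665 [ 46.2 115.3] j5 -26.5 True<stdin>:14: RuntimeWarning: invalid value encountered in sqrt
```

The pushing poses need joint 5 past zero, so the wrist has to be in the flipped branch (j4≈180), with the tool's z facing the cabinet. First I go upright and back off.

>>> {"op": "play_rows", "data": {"commands": [[[0, 0, 0.04], [-0.0176, 0.179, 0]], [[-0.01, 0, 0.08], [-0.035, 0.358, 0]], [[-0.02, 0, 0.12], [-0.053, 0.537, 0]], [[-0.03, 0, 0.15], [-0.07, 0.716, 0]], [[-0.03, 0, 0.17], [-0.07, 0.716, 0]], [[-0.03, 0, 0.17], [-0.07, 0.716, 0]], [[-0.03, 0, 0.17], [-0.07, 0.716, 0]]]}}

```text
time_s: 11.2
position: [0.5464, 0.1508, 0.3511]
tcp_rot: [[-0.097, -0.088, -0.991], [0.995, -0.026, -0.095], [-0.018, -0.996, 0.09]]
force: [0.3, 0.4, -0.1]
opening: 0.005
```

```bash
python3 - <<'E'
from h import *
s=read_state();print(s['position'],s['tcp_rot'].round(3),s['joint_positions'].round(1))
E
```

```text
[0.54640275 0.15082098 0.35105414] [[-0.097 -0.088 -0.991]
 [ 0.995 -0.026 -0.095]
 [-0.018 -0.996  0.09 ]] [  4.7  22.   79.3  -1.1  83.8 -90.7]
```

>>> {"op": "play_rows", "data": {"commands": [[[-0.02, 0, 0], [0, 0, -0.17]], [[-0.04, 0, 0], [0, 0, -0.34]], [[-0.06, -0.01, 0], [0, 0, -0.51]], [[-0.08, -0.02, 0], [0, 0, -0.68]], [[-0.09, -0.02, 0], [0, 0, -0.85]], [[-0.09, -0.02, 0], [0, 0, -1.02]], [[-0.09, -0.02, 0], [0, 0, -1.19]], [[-0.09, -0.02, 0], [0, 0, -1.36]], [[-0.09, -0.02, 0], [0, 0, -1.53]], [[-0.09, -0.02, 0], [0, 0, -1.7]]]}}

```text
time_s: 12.45
position: [0.4553, 0.1317, 0.3466]
tcp_rot: [[0.999, -0.012, 0.036], [-0.035, 0.09, 0.995], [-0.016, -0.996, 0.089]]
force: [-0.1, 0.0, -1.0]
opening: 0.003
```

>>> {"op": "play_rows", "data": {"commands": [[[0, 0, 0], [0, 0, -0.17]], [[0, 0, 0], [0, 0, -0.34]], [[0, 0, 0], [0, 0, -0.51]], [[0, 0, 0], [0, 0, -0.68]], [[0, 0, 0], [0, 0, -0.85]], [[0, 0, 0], [0, 0, -1.02]], [[0, 0, 0], [0, 0, -1.19]], [[0, 0, 0], [0, 0, -1.36]], [[0, 0, 0], [0, 0, -1.44]], [[0, 0, 0], [0, 0, -1.44]]]}}

```text
time_s: 13.7
position: [0.4554, 0.1319, 0.3467]
tcp_rot: [[0.102, 0.087, 0.991], [-0.995, 0.022, 0.101], [-0.013, -0.996, 0.089]]
force: [-0.3, 0.1, 0.2]
opening: 0.005
```

```bash
python3 - <<'E'
from h import *
from scipy.spatial.transform import Rotation as Ro
s=read_state();R=s['tcp_rot'];print(s['position'],R.round(3),s['joint_positions'].round(1))
y=np.radians(5.65);u=np.array([np.cos(y),np.sin(y),0]);v=np.array([-u[1],u[0],0])
# down pose: x=-v,y=-z,z=u ; lean th toward +u about -v ; side angle ph
D=np.stack([-v,[0,0,-1],u],1)
F=Ro.from_rotvec(-v*np.radians(50)).as_matrix()@D
print('direct turn',(Ro.from_matrix(F@R.T)).as_rotvec().round(3))
# cone path round forearm axis at lean q with half angle k
j=s['joint_positions'];q0=180-j[1]-j[2];print('forearm lean',q0)
E
```

```text
[0.45542497 0.1319087  0.34672031] [[ 0.102  0.087  0.991]
 [-0.995  0.022  0.101]
 [-0.013 -0.996  0.089]] [ 1.9  9.5 98.3  1.2 67.2 85.7]
direct turn [ 0.066 -0.781 -0.009]
forearm lean 72.2407261708996
```

>>> {"op": "play_rows", "data": {"commands": [[[0.01, 0, -0.02], [0.014, -0.166, -0.002]], [[0.02, 0, -0.05], [0.028, -0.33, -0.004]], [[0.03, -0.004, -0.08], [0.042, -0.5, -0.006]], [[0.04, -0.008, -0.11], [0.056, -0.663, -0.008]], [[0.045, -0.008, -0.14], [0.056, -0.663, -0.008]], [[0.045, -0.008, -0.16], [0.056, -0.663, -0.008]], [[0.045, -0.008, -0.17], [0.056, -0.663, -0.008]], [[0.045, -0.008, -0.17], [0.056, -0.663, -0.008]], [[0.045, -0.008, -0.17], [0.056, -0.663, -0.008]], [[0.045, -0.008, -0.17], [0.056, -0.663, -0.008]]]}}

```text
time_s: 14.95
position: [0.4814, 0.1756, 0.1953]
tcp_rot: [[0.196, 0.575, 0.794], [-0.969, 0.238, 0.067], [-0.151, -0.783, 0.604]]
force: [0.1, 0.7, 0.6]
opening: 0.004
```

```bash
python3 - <<'E'
from h import *
s=read_state();print(s['position'],s['tcp_rot'].round(3),s['joint_positions'].round(1),s['qvel'].round(1))
E
```

```text
[0.48135413 0.17561945 0.19532466] [[ 0.196  0.575  0.794]
 [-0.969  0.238  0.067]
 [-0.151 -0.783  0.604]] [ -0.4  23.4 128.2 118.7  16.  -33.9] [  -5.6   13.3    7.8  119.2   16.  -124.7]
```

The wrist is flipping through (j4=119 and rising). I compute the remainder.

```bash
cat > d.py <<'E'
from h import *
from scipy.spatial.transform import Rotation as Ro
import sys
u0,v0,z0,th=map(float,sys.argv[1:])
s=read_state();R=s['tcp_rot'];y=np.radians(5.65);u=np.array([np.cos(y),np.sin(y),0]);v=np.array([-u[1],u[0],0])
D=np.stack([-v,[0,0,-1],u],1);F=Ro.from_rotvec(-v*np.radians(th)).as_matrix()@D
P=u*u0+v*v0+[0,0,z0]
print('shift',(P-s['position']).round(4),'turn',Ro.from_matrix(F@R.T).as_rotvec().round(3),'j',s['joint_positions'].round(1),'F',s['force'].round(1),'uv',(s['position']@u).round(4),(s['position']@v).round(4))
E
python3 d.py .51 .069 .19 42
```

```text
shift [ 0.0194 -0.0567 -0.0053] turn [-0.138 -0.098 -0.107] j [ -0.4  23.4 128.2 118.7  16.  -33.9] F [0.1 0.7 0.6] uv 0.4963 0.1274
```

>>> {"op": "play_rows", "data": {"commands": [[[0.01, -0.03, 0], [-0.07, -0.05, -0.05]], [[0.02, -0.056, -0.005], [-0.138, -0.098, -0.107]], [[0.02, -0.056, -0.005], [-0.138, -0.098, -0.107]], [[0.02, -0.056, -0.005], [-0.138, -0.098, -0.107]], [[0.02, -0.056, -0.005], [-0.138, -0.098, -0.107]], [[0.02, -0.056, -0.005], [-0.138, -0.098, -0.107]]]}}

```text
time_s: 15.7
position: [0.5013, 0.1202, 0.1909]
tcp_rot: [[0.098, 0.666, 0.74], [-0.995, 0.067, 0.071], [-0.002, -0.743, 0.669]]
force: [0.9, -0.4, 0.2]
opening: 0.005
```

```bash
python3 d.py .535 .069 .048 41
```

```text
shift [ 0.0243  0.0011 -0.1429] turn [-0.004  0.017  0.001] j [ -1.8  25.8 130.2 163.9  18.4 -80.1] F [ 0.9 -0.4  0.2] uv 0.5107 0.0703
```

>>> {"op": "play_rows", "data": {"commands": [[[0.01, 0, -0.03], [0, 0.017, 0]], [[0.02, 0.001, -0.07], [0, 0.017, 0]], [[0.024, 0.001, -0.105], [0, 0.017, 0]], [[0.024, 0.001, -0.13], [0, 0.017, 0]], [[0.024, 0.001, -0.142], [0, 0.017, 0]], [[0.024, 0.001, -0.142], [0, 0.017, 0]], [[0.024, 0.001, -0.142], [0, 0.017, 0]]]}}

```text
time_s: 16.58
position: [0.5255, 0.121, 0.0496]
tcp_rot: [[0.097, 0.654, 0.75], [-0.995, 0.067, 0.07], [-0.004, -0.754, 0.657]]
force: [-0.4, 0.1, 0.7]
opening: 0.004
```

```bash
python3 d.py .557 .069 .048 41; python3 - <<'E'
from h import *
c=grab('scene','s4')
cv2.imwrite('pics/b4.png',cv2.resize(c['frame'][120:240,130:300],(680,480))[:,:,::-1])
E
```

```text
shift [ 0.022   0.0025 -0.0016] turn [-0.004  0.001  0.002] j [ -1.5  49.8 129.6 172.6  40.4 -89.5] F [-0.4  0.1  0.7] uv 0.5348 0.0687
```

View pics/b4.png

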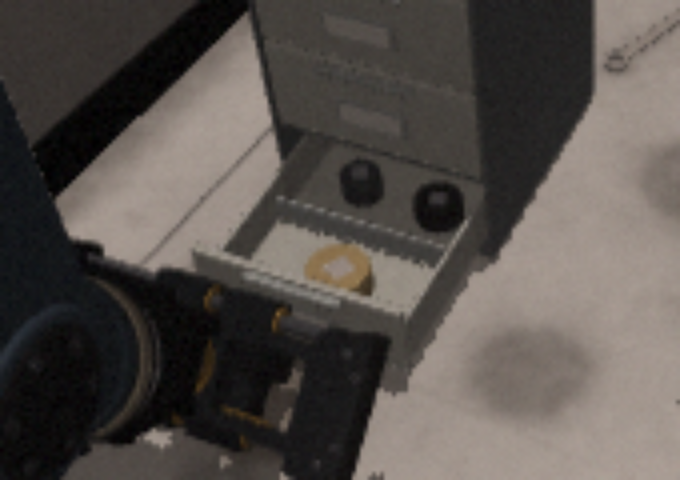

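The fingers are in front of the face, below the lip, and the puck is unmoved. Now a gentle push at about 50 mm/s.

>>> {"op": "play_rows", "data": {"commands": [[[0.006, 0.0006, 0], [0, 0, 0]], [[0.012, 0.0012, 0], [0, 0, 0]], [[0.017, 0.0017, 0], [0, 0, 0]], [[0.02, 0.002, 0], [0, 0, 0]], [[0.023, 0.0023, 0], [0, 0, 0]], [[0.027, 0.0027, 0], [0, 0, 0]], [[0.032, 0.0032, 0], [0, 0, 0]], [[0.038, 0.0038, 0], [0, 0, 0]], [[0.044, 0.0044, 0], [0, 0, 0]], [[0.05, 0.005, 0], [0, 0, 0]]]}}

```text
time_s: 17.88
position: [0.5755, 0.1259, 0.0485]
tcp_rot: [[0.096, 0.652, 0.752], [-0.995, 0.066, 0.07], [-0.004, -0.755, 0.656]]
force: [-0.8, -1.0, 0.4]
opening: 0.004
```

>>> {"op": "play_rows", "data": {"commands": [[[0.006, 0.0006, 0], [0, 0, 0]], [[0.012, 0.0012, 0], [0, 0, 0]], [[0.018, 0.0018, 0], [0, 0, 0]], [[0.024, 0.0024, 0], [0, 0, 0]], [[0.03, 0.003, 0], [0, 0, 0]], [[0.036, 0.0036, 0], [0, 0, 0]], [[0.042, 0.0042, 0], [0, 0, 0]], [[0.047, 0.0047, 0], [0, 0, 0]], [[0.05, 0.005, 0], [0, 0, 0]], [[0.052, 0.0052, 0], [0, 0, 0]]]}}

```text
time_s: 19.12
position: [0.6273, 0.1311, 0.0486]
tcp_rot: [[0.096, 0.653, 0.752], [-0.995, 0.066, 0.07], [-0.004, -0.755, 0.656]]
force: [-2.0, -2.0, -0.4]
opening: 0.002
```

```bash
python3 d.py .661 .069 .049 41; python3 - <<'E'
from h import *
c=grab('scene','s5')
cv2.imwrite('pics/b5.png',cv2.resize(c['frame'][80:220,150:320],(680,560))[:,:,::-1])
E
```

```text
shift [0.0237 0.0027 0.0004] turn [-0.004 -0.     0.002] j [  0.2  47.9 114.7 170.9  23.7 -85.5] F [-2.  -2.  -0.4] uv 0.6372 0.0687
```

View pics/b5.png

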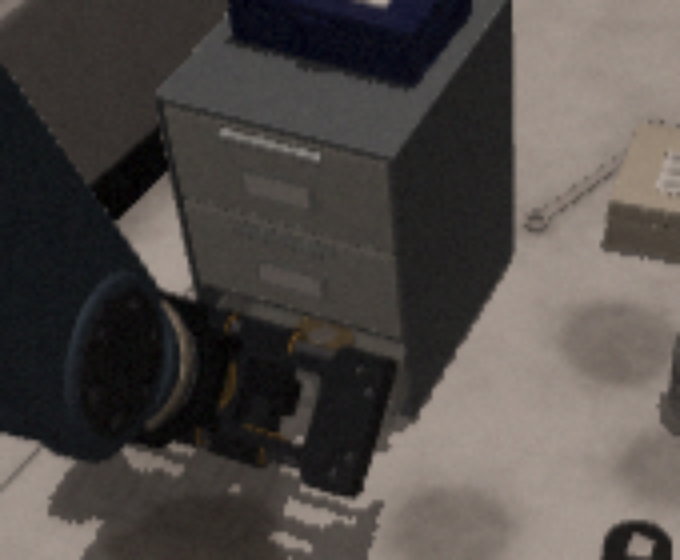

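The drawer is moving with about 2 N. I take the last part slowly, at 16 mm/s and less.

>>> {"op": "play_rows", "data": {"commands": [[[0.002, 0.0002, 0], [0, 0, 0]], [[0.004, 0.0004, 0], [0, 0, 0]], [[0.006, 0.0006, 0], [0, 0, 0]], [[0.008, 0.0008, 0], [0, 0, 0]], [[0.01, 0.001, 0], [0, 0, 0]], [[0.012, 0.0012, 0], [0, 0, 0]], [[0.014, 0.0014, 0], [0, 0, 0]]]}}

```text
time_s: 20.05
position: [0.6404, 0.1323, 0.0483]
tcp_rot: [[0.096, 0.651, 0.753], [-0.995, 0.066, 0.07], [-0.004, -0.756, 0.654]]
force: [-6.2, -3.3, 3.4]
opening: 0.006
```

>>> {"op": "play_rows", "data": {"commands": [[[0.0015, 0.0001, 0], [0, 0, 0]], [[0.003, 0.0003, 0], [0, 0, 0]], [[0.0045, 0.0004, 0], [0, 0, 0]], [[0.006, 0.0006, 0], [0, 0, 0]]]}}

```text
time_s: 20.55
position: [0.6467, 0.133, 0.0485]
tcp_rot: [[0.096, 0.652, 0.752], [-0.995, 0.066, 0.07], [-0.004, -0.755, 0.655]]
force: [-2.1, -1.2, 0.7]
opening: 0.003
```

>>> {"op": "play_rows", "data": {"commands": [[[0.001, 0.0001, 0], [0, 0, 0]], [[0.002, 0.0002, 0], [0, 0, 0]], [[0.003, 0.0003, 0], [0, 0, 0]], [[0.003, 0.0003, 0], [0, 0, 0]]]}}

```text
time_s: 21.05
position: [0.6496, 0.1333, 0.0484]
tcp_rot: [[0.096, 0.652, 0.752], [-0.995, 0.066, 0.07], [-0.004, -0.756, 0.655]]
force: [-4.0, -2.3, 1.4]
opening: 0.008
```

>>> {"op": "play_rows", "data": {"commands": [[[0.001, 0.0001, 0], [0, 0, 0]], [[0.002, 0.0002, 0], [0, 0, 0]], [[0.003, 0.0003, 0], [0, 0, 0]], [[0.003, 0.0003, 0], [0, 0, 0]]]}}

```text
time_s: 21.55
position: [0.6501, 0.1334, 0.0482]
tcp_rot: [[0.096, 0.649, 0.755], [-0.995, 0.066, 0.07], [-0.004, -0.758, 0.652]]
force: [-11.7, -3.5, 8.3]
opening: 0.008
```

>>> {"op": "play_rows", "data": {"commands": [[[0.001, 0.0001, 0], [0, 0, 0]], [[0.002, 0.0002, 0], [0, 0, 0]], [[0.002, 0.0002, 0], [0, 0, 0]]]}}

```text
time_s: 21.92
position: [0.6503, 0.1336, 0.0478]
tcp_rot: [[0.096, 0.646, 0.757], [-0.995, 0.065, 0.07], [-0.004, -0.76, 0.649]]
force: [-15.8, -4.1, 11.8]
opening: 0.002
```

This is a hard stop, which matches home. I back off and check from the cameras.

>>> {"op": "play_rows", "data": {"commands": [[[-0.004, -0.0004, 0], [0, 0, 0]], [[-0.015, -0.0015, 0], [0, 0, 0]], [[-0.035, -0.0035, 0], [0, 0, 0]], [[-0.06, -0.006, 0.01], [0, 0, 0]], [[-0.09, -0.009, 0.03], [0, 0, 0]], [[-0.11, -0.03, 0.07], [0, 0, 0]], [[-0.12, -0.07, 0.11], [0, 0, 0]], [[-0.12, -0.12, 0.15], [0, 0, 0]], [[-0.12, -0.17, 0.19], [0, 0, 0]], [[-0.12, -0.2, 0.2], [0, 0, 0]]]}}

```text
time_s: 23.18
position: [0.5411, -0.011, 0.2209]
tcp_rot: [[0.106, 0.662, 0.742], [-0.994, 0.082, 0.069], [-0.015, -0.745, 0.667]]
force: [-0.0, 0.3, -0.4]
opening: 0.001
```

```bash
python3 - <<'E'
from h import *
s=read_state();print(s['time_s'],s['position'],s['force'].round(1))
t=grab('top','t6');c=grab('scene','s6')
cv2.imwrite('pics/b6.png',np.hstack([cv2.resize(c['frame'][80:310,150:410],(400,354)),cv2.resize(t['frame'][80:310,150:410],(400,354))])[:,:,::-1])
y=np.radians(5.65);R=np.array([[np.cos(y),np.sin(y)],[-np.sin(y),np.cos(y)]])
for n in('t6','s6'):
    W=pts(pickle.load(open(n+'.pkl','rb')));Q=W.copy();Q[...,:2]=W[...,:2]@R.T
    for lo,hi in((.02,.05),(.08,.1),(.14,.16)):
        m=(Q[...,2]>lo)&(Q[...,2]<hi)&(abs(Q[...,0]-.67)<.03)&(abs(Q[...,1]-.07)<.05)
        print(n,lo,m.sum(),np.nanmedian(Q[m][:,0]).round(4) if m.any() else None)
    for a,b in(((.645,-.095)),((.534,-.17)),((.45,-.13))):
        m=(W[...,2]>.011)&(W[...,2]<.03)&(np.hypot(W[...,0]-a,W[...,1]-b)<.03);print('  puck',W[m].mean(0).round(4) if m.any() else None)
    for a,b in((.777,-.084),(.777,-.175)):
        m=(W[...,2]>.06)&(W[...,2]<.11)&(np.hypot(W[...,0]-a,W[...,1]-b)<.045);print('  jar',W[m].min(0).round(3) if m.any() else None)
E
```

```text
23.175 [ 0.54112058 -0.01102409  0.22088636] [-0.   0.3 -0.4]
t6 0.02 234 0.6837
t6 0.08 170 0.6837
t6 0.14 206 0.6839
  puck [ 0.6457 -0.1049  0.0182]
  puck [ 0.5345 -0.1698  0.0166]
  puck [ 0.45   -0.1306  0.0185]
  jar [ 0.753 -0.108  0.06 ]
  jar [ 0.744 -0.208  0.06 ]
s6 0.02 0 None
s6 0.08 0 None
s6 0.14 93 0.6824
  puck [ 0.6416 -0.0952  0.0174]
  puck [ 0.5322 -0.1689  0.0157]
  puck [ 0.4479 -0.1307  0.0174]
  jar [ 0.75  -0.107  0.06 ]
  jar [ 0.741 -0.207  0.06 ]
```

View pics/b6.png

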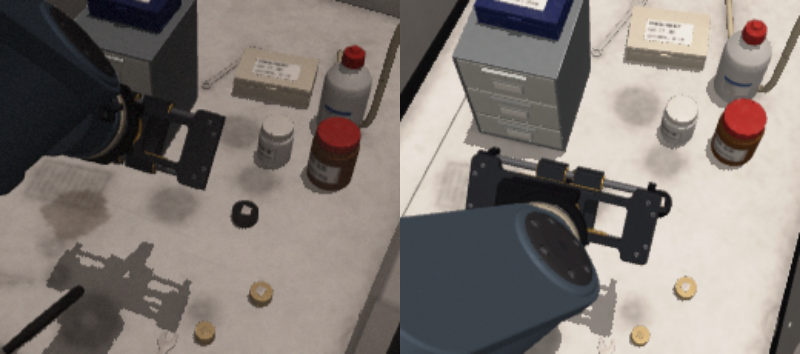

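The drawer face is flush with the fronts above it (0.6837 against 0.6837 and 0.6839). The other pucks and the jars have not moved, and the robot touches nothing. Handing in.

```bash
python3 -c "
from rig import *
print(hand_in())"
```

```text
the job is handed in; nothing more can be done
None
```

The largest beige puck is in the front compartment of the bottom drawer, flat and polished face up, and the drawer is pushed fully home. I handed the job in at about 23 s.

- **Puck:** after release, both fixed views showed it level and close to the compartment's centre, its top about 35 mm over the bench. I did not see it again once the drawer was shut.
- **Drawer:** I pushed at up to about 50 mm/s, and at 16 mm/s or less over the last 25 mm. The force peaked near the catch, fell, then met a firm stop at about 16 N along the push. The top view afterwards put its face at 0.6837 m, level with the fronts above it (0.6837 and 0.6839 m). The scene camera could not confirm this because the arm hid the drawer.
- **Other things:** the mid and small pucks and both jars measured within about 3 mm of where they started. One top-view reading of the black look-alike was about 9 mm off, most likely because the gripper partly hid it. The scene view put it within about 2 mm.
- **Setback:** the first leaned approach stopped in free air at joint 5's limit, so I turned the tool half round and came in with the wrist flipped. Nothing was touched.

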